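Ratchet the strap-clamp nut tight

TASK

The bar in the yellow strap clamp has to be held fast for grinding. Take the red-handled ratchet wrench from its wooden stand, push its socket fully down over the hex nut, swing it back and forth (clockwise tightens, it slips freely on the way back) until the nut stops firmly, without wrenching it past that; then lift the wrench off and lay it back in its stand as it was. Turn the nut with the wrench only and leave the other things on the bench where they are.

Things in the scene. Friction and masses are not known exactly. Their poses are not given: they have to be found in the camera images.
- wrench: ratchet wrench, 0.44 kg, 217 mm long. Origin: centre of the socket's open lower rim; x along the handle away from the head, z up through the head. Socket: hexagon 32 mm across flats, open downward, 30 mm deep, 49 mm across outside. Balances 56 mm along x. Swung clockwise (from above) it carries the socket along; swung back, the socket slips. Swing it back until unloaded before lifting it off
- head (a point): centre of the top of the wrench's round steel head (54 mm across), 51.5 mm above the socket's rim; wrench axes. In the head sits a ratchet of 20 teeth (18 degrees each); slipping back it drags with under 0.15 N m. How the hexagon is turned in the head at the start is random and not measured: rest the socket on the nut, lightly, and swing clockwise until it drops
- grip (a point): point on the centre line of the wrench's red handle, 60 mm from the socket's axis and 40 mm above its rim, near the balance point; wrench axes. The red handle is 22 mm wide and 22 mm tall with flat sides, from 20 mm nearer the head to 130 mm further out. Held far from the head, it tips in the grip when pressed down hard
- stand: wooden wrench stand, fixed: a board 260 x 100 x 12 mm, origin at the centre of its underside, x along its length, z up. The wrench lies level in it, handle along the stand's +x: the socket's rim on the board (12 mm up), its centre 85 mm to the -x side of the stand's origin, and the end of the handle in the notch
- notch (a point): centre of the floor of the stand's open-topped notch, 41 mm above the bench and 85 mm to the +x side of the stand's origin; stand axes. The handle rests on it, 170 mm from the socket's axis. The notch is 24 mm long along x and 48 mm wide, between two posts that reach 60 mm above the bench
- nut_seat (a point): on the nut's upright axis, at the top of the brass washer (52 mm across, 58 mm above the bench) where the socket's rim lands when fully down. z up. The nut: hexagon 30 mm across flats, 16 mm tall, with a centring cone on it, 31 mm wide at its foot, 17 mm at its top, 28 mm up. While the hexagons do not match, the rim rests 16 mm up. The clamp around it, 160 x 260 mm, is no taller than 58 mm
- nut (a joint): angle of the hex nut on its stud, rad, growing clockwise seen from above; at 0 (with the stud at 0) two flats face along x of nut_seat. Starts at 1.3 to 2.2. It turns against a steady friction of 0.35 N m and stays where it is left; at 3.5 it stops dead on the stud
- block_a: loose drilled black steel block, 100 x 50 x 25 mm, origin under its centre; a bystander, leave it
- block_b: the same kind of block; a bystander, leave it
- tin: closed round tin, 72 mm across, 90 mm tall, origin under its centre; a bystander, leave it
- disc: orange grinding disc lying flat, 115 mm across, 9 mm thick, origin under its centre; a bystander, leave it
- square: red steel corner square lying flat, legs about 100 mm, 12 mm thick; a bystander, leave it
- hammer: hammer lying on the bench, wooden handle; a bystander, leave it
- brush: brush lying on the bench, wooden handle; a bystander, leave it
- stud (a joint): elastic twist of the stud that carries the nut, rad, growing clockwise from 0 when unloaded, by 0.25 per N m of tightening torque; it springs back when let go. Running the nut down takes 0.35 N m (0.09 rad); with the nut at its stop it is firmly tight once pulled to 0.8 N m (0.2 rad); above 2.2 N m (0.55 rad) it is over-tightened
Mind the look-alikes: they are no part of the job. Of the things that look like the wrench, the largest one is meant.

How it is judged:
On the way, in this order (a step that is already met when the one before it is completed fails the run):
1. the wrench's socket is fully down on the nut (z of wrench in the frame of nut_seat below 0.008 m and horizontal distance between wrench and nut_seat below 0.008 m and angle between wrench's own z axis and vertical below 0.15 rad), for 0.1 s.
2. the nut is at its stop and pulled firmly tight with the wrench on it (value of joint nut above 3.42 rad and value of joint stud above 0.2 rad and z of wrench in the frame of nut_seat below 0.012 m and horizontal distance between wrench and nut_seat below 0.01 m), for 0.05 s.
At the end, for the whole second after the job is handed in: the nut is tight (at its stop: joint above 3.42 rad); the wrench lies at rest in its stand, level within 0.12 rad, socket rim on the board (within 10 mm), within 25 mm along and 30 mm across of its place and its handle within 0.25 rad of the stand's length (value of joint nut above 3.42 rad and z of wrench in the frame of stand below 0.022 m and x of wrench in the frame of stand between -0.11 and -0.06 m and y of wrench in the frame of stand between -0.03 and 0.03 m and angle between wrench's own z axis and vertical below 0.12 rad and angle between the x axis of wrench and the x axis of stand, either way round below 0.25 rad and linear speed of wrench below 0.02 m/s); the robot touches nothing.
It fails at once if the nut is over-tightened (more than 2.2 N m) (value of joint stud above 0.55 rad).
It fails at once if the fingers turn or touch the nut (contact force between the fingers and nut above 2 N).
It fails at once if another thing on the bench is moved by more than 3 cm (distance of any of block_a, block_b, tin, disc, square, hammer, brush from where it was at the start of the episode above 0.03 m).
It also fails if it takes over 72 s, if anything falls off the work surface, if the arm or the gripper's body presses on something with over 40 N, if the wrist force passes 120 N, or if a joint passes its speed limit or range.

ROBOT

A 6-joint arm with a two-finger parallel gripper is mounted at the origin on the work surface. World frame = base frame: x ahead of the robot, y to its left, z up, the work surface at z = 0. Lengths are in m, angles in rad, forces in N, time in s.
With the tool pointing down it reaches from about 0.25 to 0.775 m from the base axis. Payload 4 kg.
Tool frame: the origin (TCP) lies midway between the tips of the shut fingers; the grasp point (between the pads) lies 19 mm behind it; z points along the fingers, y is the line along which they close (so a half turn about z gives the same grasp; the last joint's range is limited). The gripper opens to 94 mm and grips with 3 to 60 N. Pads are 16 mm wide; open, the fingers measure 119 mm over their backs; the gripper's body (75 mm by 177 mm) begins 78 mm behind the grasp point.
Start: joints at [-1.448, 0.087, 1.371, -0, 1.684, -0.103], TCP at [0.123, -0.536, 0.206] pointing down, gripper open.
Joint ranges: [-3.1, 3.1], [-0.76, 2.03], [0.27, 2.55], [-1.08, 4.22], [0.17, 2.65], [-2.57, 2.57]. Speed limits (rad/s): [2.79, 2.79, 3.14, 3.14, 3.14, 3.14].

INTERFACE

Orientations are given as [roll, pitch, yaw] about the fixed x, y, z axes, in that order (R = Rz(yaw) Ry(pitch) Rx(roll)).
In Python, from bench import sensors, eyes, job gives the robot as it stands.
- The arm moves only by the tool arm_command, never from a script. Its argument "series" is a list of rows, each a list of 7 numbers: the opening, from 0 (shut) to 1 (fully open), then the shift along the tool's x, y, z in cm, then the turn, a rotation vector about the tool's x, y, z in rad. In form: [[fingers, dx, dy, dz, wx, wy, wz], ...]. A call has 1 to 20 rows; each row shifts and turns the commanded pose from where the row before left it, along the tool's axes as they then stand; what a row does not reach is not made up. A row lasts 1/10 s, in which the tool goes at most 50 mm and 8.59 degrees, less where a joint would pass 70% of its speed; a pose out of reach is approached as far as the arm can. A call with a gripper value outside its range is refused whole. The fingers move at their own pace and stop on an object; the grip force is fixed at half the most. Time passes only in rows, so rows that do not move let the fingers close. It gives the time, the measured TCP pose, the force and the opening at its end, in the units of the state.
- sensors.get_obs(): the state, without advancing time (a new reading comes with each control period).
- eyes.snapshot(name): name is "side" or "top"; returns the picture (480x640x3 uint8, blue, green, red); there is no depth.
- eyes.get_calibration(name): a dict with "mtx" (3x3 intrinsics, pixels), "k1" (the pictures are not rectified: a ray, as slopes to the right and down, at radius r is drawn at 1 + k1 r^2 times it, then the intrinsics apply), "R" (3x3) and "t" (3): a world point X has camera coordinates R X + t. Camera axes: x right, y down, z forward; pixel columns grow to the right and rows downward; lengths in m; the calibration is good to about 2 mm. A picture is of the moment at which its call begins. get_calibration takes no time and is no camera call.
- job.close_job(): hands the job in, once; it reports no verdict.
The state is a dict: "time": time; "joint_positions": joint angles; "qvel": joint speeds; "joint_torque": joint torques, N m; "tool_pos": TCP position; "ee_rot": TCP orientation; "wrist_force": force on the tool from outside, world axes, zero at the start; "wrist_torque": the same for the moment, N m; "width": finger opening in m.
Only numpy, scipy, OpenCV 4.12 (cv2) and the standard library are available. Lean on these libraries where they do the work, as an engineer would, in place of code of your own. Each camera call takes 0.05 s, during which the arm holds its last target. There are 200 camera calls.

## Working session

There is one attempt and no reset: what is moved stays moved. The work goes in short steps, Python scripts to look and compute and a tool call to move; the robot and the scene stay as the last step left them, time stands still between calls to the robot, and variables do not carry over. Pictures are saved under pics/ and viewed, on a budget of 10 in all, crops included, one or two more only if the job needs it, and the job is handed in when it is done.

Besides the shell and the picture viewer there is one more tool, called after "Request:" as name(argument=value, ...) on one line, values as JSON. arm_command: Moves the arm, as the interface text tells. Its arguments: {"type":"object","properties":{"series":{"type":"array","items":{"type":"array","items":{"type":"number"}}}},"required":["series"]}

```bash
mkdir -p pics; cat > h.py <<'E'
import numpy as np,cv2
from scipy.spatial.transform import Rotation as Ro
from bench import sensors,eyes,job
def ray(n,u,v):
    c=eyes.get_calibration(n);K=np.array(c["mtx"]);R=np.array(c["R"]);t=np.array(c["t"])
    d=np.array([(u-K[0,2])/K[0,0],(v-K[1,2])/K[1,1]]);s=d.copy()
    for _ in range(30): s=d/(1+c["k1"]*(s@s))
    return -R.T@t,R.T@np.array([s[0],s[1],1])
def at(n,u,v,z):
    o,d=ray(n,u,v);return o+d*(z-o[2])/d[2]
def pix(n,X):
    c=eyes.get_calibration(n);K=np.array(c["mtx"]);p=np.array(c["R"])@np.array(X)+np.array(c["t"])
    s=p[:2]/p[2];s=s*(1+c["k1"]*(s@s));return K[0,0]*s[0]+K[0,2],K[1,1]*s[1]+K[1,2]
E
python3 - <<'E'
from h import *
for n in("top","side"):
    im=eyes.snapshot(n);cv2.imwrite(f"pics/{n}0.png",im)
    c=eyes.get_calibration(n);R=np.array(c["R"]);print(n,c["mtx"],c["k1"],-R.T@np.array(c["t"]),R[2])
print(sensors.get_obs())
E
```

```text
top [[452.2031879    0.         319.10805976]
 [  0.         452.2031879  242.68431355]
 [  0.           0.           1.        ]] -0.008238739547832497 [ 0.31405363 -0.08640778  1.20963288] [ 0.22196805  0.02379846 -0.97476347]
side [[489.7488838    0.         319.94524248]
 [  0.         489.7488838  235.93193833]
 [  0.           0.           1.        ]] -0.12165475936836737 [0.20594664 0.67046488 1.01657708] [ 0.28454555 -0.6017931  -0.74624319]
{'time': 0.1, 'joint_positions': array([-1.44808383e+00,  8.79067961e-02,  1.37207406e+00, -6.77711062e-06,
        1.68362088e+00, -1.03094303e-01]), 'qvel': array([-1.16128020e-06, -1.40608302e-03, -3.47760405e-03, -3.89320772e-04,
       -1.78046556e-03, -5.27449057e-04]), 'joint_torque': array([ 1.16166684e-03, -3.41250193e+01, -3.03302300e+01,  7.19684246e-02,
        3.04535881e-02, -9.41901158e-05]), 'tool_pos': array([ 0.1230767 , -0.53554752,  0.20442193]), 'ee_rot': array([-3.13959354e+00, -2.00058948e-04,  2.25805839e-01]), 'wrist_force': array([ 0.2292358 ,  0.13781916, -0.32156539]), 'wrist_torque': array([0.0062534 , 0.00536661, 0.00679537]), 'width': 0.09385895018190883}
```

View pics/top0.png

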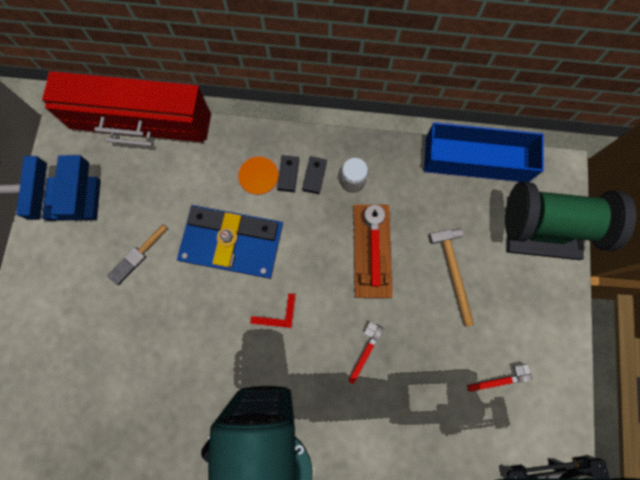

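View pics/side0.png

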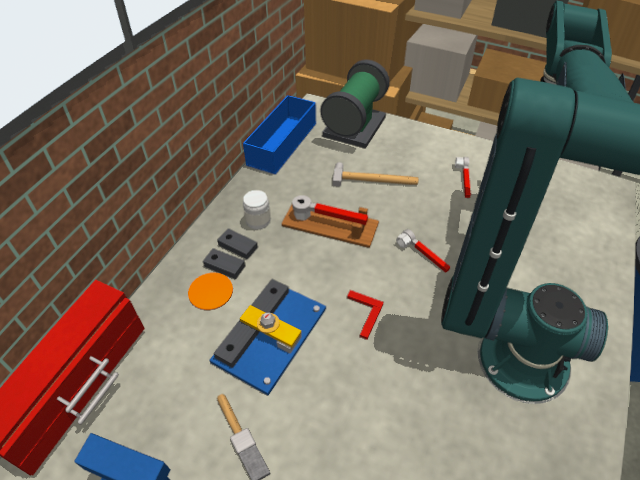

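Candidates for the wrench are the one in the wooden stand, top (375,240), and two small loose red-handled ones at (365,350) and (500,380). I choose the one in the stand because it is the largest. Next is a close crop to check it.

```bash
python3 - <<'E'
from h import *
t=cv2.imread("pics/top0.png");s=cv2.imread("pics/side0.png")
def cr(im,x,y,w,h,k):return cv2.resize(im[y:y+h,x:x+w],None,fx=k,fy=k,interpolation=cv2.INTER_CUBIC)
a=cr(t,345,195,60,110,5)   # 300x550
b=cr(t,200,205,60,70,4)  #240x280
c=cr(s,275,190,110,60,4) #440x240
d=cr(s,240,295,60,60,4) #240x240
o=np.zeros((600,800,3),np.uint8)
o[:550,:300]=a;o[:280,310:550]=b;o[290:530,310:750]=c;o[:240,555:795]=d
cv2.imwrite("pics/c1.png",o)
E
```

```text
(no output)
```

View pics/c1.png

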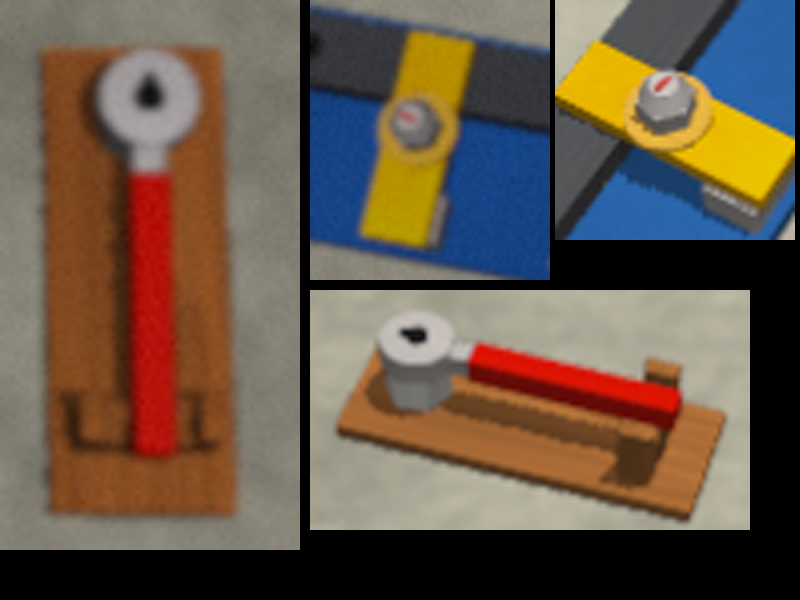

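The crop shows the large ratchet wrench in the stand. In top pixels the head is about (375,215) and the handle end (376,286). The washer is at top (227,237) and side (268.5,322.7).

```bash
python3 - <<'E'
from h import *
for l,n,u,v,z in [("head","top",374.6,214.8,.0635),("head","side",301.6,201.6,.0635),("end","top",375.6,285.8,.063),("end","side",367,215.8,.063),("washer","top",226.8,236.9,.058),("washer","side",268.3,322.3,.058),
 ("nuttop","top",(410-310)/4+200-.4,205+118/4-.4,.086),("nuttop","side",(664-555)/4+240-.4,295+83/4-.4,.086),
 ("board TL","top",345+42/5-.4,195+47/5-.4,.012),("TR","top",345+224/5-.4,195+50/5-.4,.012),("BL","top",345+52/5-.4,195+515/5-.4,.012),("BR","top",345+236/5-.4,195+514/5-.4,.012),
 ("bracket TL","top",190,206,.02),("TR","top",283,222,.02),("BL","top",178,261,.02),("tin","top",354,165,.09)]:
    print(l,n,at(n,u,v,z).round(4))
E
```

```text
head top [ 0.666  -0.1957  0.0635]
head side [ 0.6696 -0.1934  0.0635]
end top [ 0.4789 -0.2137  0.063 ]
end side [ 0.4841 -0.2175  0.063 ]
washer top [0.5654 0.1839 0.058 ]
washer side [0.5681 0.1855 0.058 ]
nuttop top [0.566  0.1841 0.086 ]
nuttop side [0.5692 0.185  0.086 ]
board TL top [ 0.7064 -0.1386  0.012 ]
TR top [ 0.7156 -0.239   0.012 ]
BL top [ 0.449  -0.1677  0.012 ]
BR top [ 0.4601 -0.2644  0.012 ]
bracket TL top [0.6492 0.307  0.02  ]
TR top [0.6318 0.0468 0.02  ]
BL top [0.4938 0.3125 0.02  ]
tin top [ 0.7886 -0.1279  0.09  ]
```

Request:
arm_command(series=[[1,0,0,0,0,0,0.113],[1,3.49,-1.86,0,0,0,0],[1,3.49,-1.86,0,0,0,0],[1,3.49,-1.86,0,0,0,0],[1,3.49,-1.86,0,0,0,0],[1,3.49,-1.86,0,0,0,0],[1,3.49,-1.86,0,0,0,0],[1,3.49,-1.86,0,0,0,0],[1,3.49,-1.86,0,0,0,0],[1,3.49,-1.86,0,0,0,0],[1,3.49,-1.86,0,0,0,0],[1,3.49,-1.86,0,0,0,0],[1,3.49,-1.86,0,0,0,0],[1,3.49,-1.86,0,0,0,0],[1,3.49,-1.86,0,0,0,0],[1,3.49,-1.86,0,0,0,0],[1,0,0,4,0,0,0],[1,0,0,0,0,0,0],[1,0,0,0,0,0,0]])

```text
time: 2.0
tool_pos: [0.6107, -0.1997, 0.1638]
ee_rot: [-3.14, 0.004, 0.113]
wrist_force: [0.6, 0.6, 1.1]
width: 0.094
```

```bash
cat >> h.py <<'E'
def go(x,y,z,yaw,st=None):
    o=sensors.get_obs();p=o["tool_pos"];R=Ro.from_euler("xyz",o["ee_rot"])
    T=Ro.from_euler("xyz",[np.pi,0,yaw])
    print("t",round(o["time"],2),"pos",p.round(4),"rot",o["ee_rot"].round(4),"F",o["wrist_force"].round(1),"w",round(o["width"],4),"q",o["joint_positions"].round(2))
    print("shift cm",(R.inv().apply(np.array([x,y,z])-p)*100).round(2),"turn",(R.inv()*T).as_rotvec().round(4))
E
python3 - <<'E'
from h import *
go(.612,-.2,.033,.1125)
t=eyes.snapshot("top");s=eyes.snapshot("side")
o=np.hstack([cv2.resize(t[150:310,310:440],None,fx=3,fy=3),cv2.resize(s[140:260,260:390],None,fx=3,fy=3).copy()[:480] if 0 else np.vstack([cv2.resize(s[140:260,260:390],None,fx=3,fy=3),np.zeros((120,390,3),np.uint8)])])
cv2.imwrite("pics/p1.png",o)
E
```

```text
t 2.0 pos [ 0.6107 -0.1997  0.1638] rot [-3.1397  0.004   0.1126] F [0.6 0.6 1.1] w 0.094 q [-0.4   0.31  1.19 -0.    1.64  1.05]
shift cm [ 0.18  0.07 13.07] turn [-0.0019  0.004   0.0001]
```

View pics/p1.png

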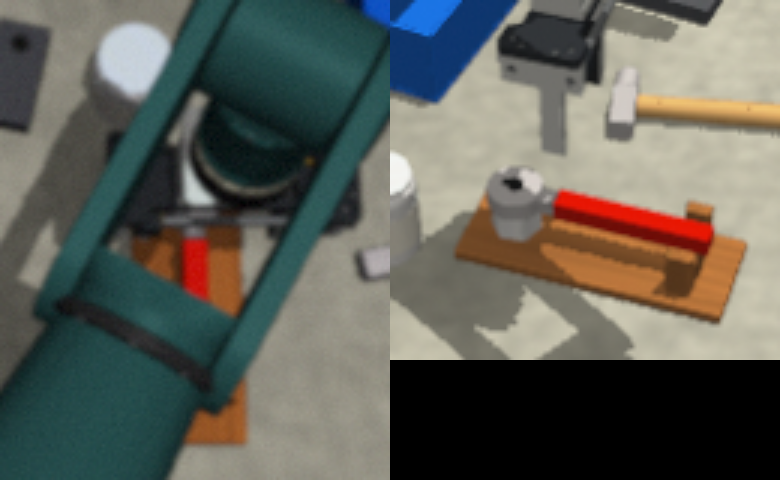

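The arm view shows the gripper straddling the red handle just behind the head, clear of the tin. I'll descend and grip.

Request:
arm_command(series=[[1,0.15,0.05,3,0,0.004,0],[1,0,0,3,0,0,0],[1,0,0,3,0,0,0],[1,0,0,2,0,0,0],[1,0,0,1,0,0,0],[1,0,0,1.0,0,0,0],[1,0,0,0,0,0,0],[0,0,0,0,0,0,0],[0,0,0,0,0,0,0],[0,0,0,0,0,0,0],[0,0,0,0,0,0,0],[0,0,0,0,0,0,0],[0,0,0,0,0,0,0],[0,0,0,0,0,0,0]])

```text
time: 3.5
tool_pos: [0.6139, -0.2002, 0.0355]
ee_rot: [3.141, -0.004, 0.113]
wrist_force: [0.6, 0.6, 0.2]
width: 0.0416
```

```bash
python3 -c "
from h import *
go(.612,-.2,.033,.1125)"
```

```text
t 3.5 pos [ 0.6139 -0.2002  0.0355] rot [ 3.1415 -0.004   0.1129] F [0.6 0.6 0.2] w 0.0416 q [-0.4   0.38  1.36  0.    1.4   1.05]
shift cm [-0.18 -0.04  0.25] turn [ 0.0001 -0.004   0.0004]
```

Request:
arm_command(series=[[0,-0.1,0,0.15,0,0,0],[0,0,0,0,0,0,0],[0,0,0,0,0,0,0],[0,0,0,0,0,0,0],[0,0,0,0,0,0,0],[0,0,0,0,0,0,0]])

```text
time: 4.1
tool_pos: [0.6127, -0.2006, 0.0338]
ee_rot: [3.141, -0.004, 0.113]
wrist_force: [-0.1, -0.6, -0.0]
width: 0.0219
```

Request:
arm_command(series=[[0,0,0,-1,0,0,0],[0,0,0,-3,0,0,0],[0,0,0,-4,0,0,0],[0,0,0,-4,0,0,0],[0,0,0,-2,0,0,0],[0,0,0,0,0,0,0],[0,0,0,0,0,0,0]])

```text
time: 4.8
tool_pos: [0.6119, -0.1998, 0.1731]
ee_rot: [-3.14, -0.003, 0.113]
wrist_force: [-0.5, -0.0, -4.4]
width: 0.0221
```

```bash
python3 -c "
from h import *
go(.612,-.2,.15,.1125)
print(sensors.get_obs()['wrist_torque'])
s=eyes.snapshot('side')
cv2.imwrite('pics/p2.png',cv2.resize(s[120:280,250:410],None,fx=3.5,fy=3.5))"
```

```text
t 4.8 pos [ 0.6119 -0.1998  0.1731] rot [-3.1404e+00 -2.9000e-03  1.1320e-01] F [-0.5 -0.  -4.4] w 0.0221 q [-0.4   0.3   1.18  0.    1.65  1.05]
shift cm [0.   0.03 2.31] turn [-0.0012 -0.0029  0.0007]
[ 0.03007982  0.02336268 -0.01205499]
```

View pics/p2.png

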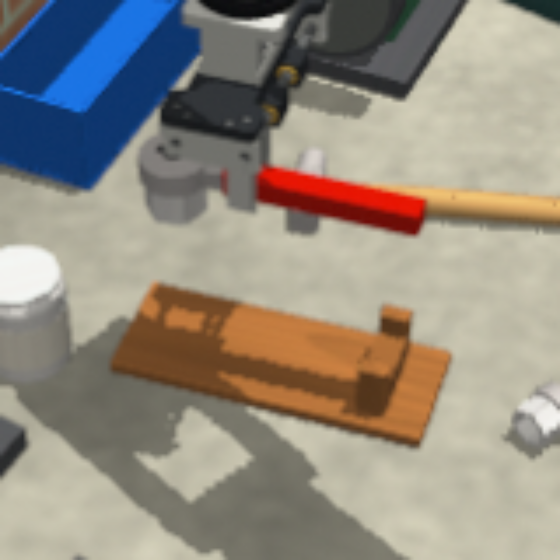

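Request:
arm_command(series=[[0,0,0,0,0,0,-0.138],[0,0,0,0,0,0,-0.138],[0,0,0,0,0,0,-0.138],[0,0,0,0,0,0,-0.138],[0,0,0,0,0,0,-0.138],[0,0,0,0,0,0,-0.138],[0,0,0,0,0,0,-0.138],[0,0,0,0,0,0,-0.138],[0,0,0,0,0,0,-0.138],[0,0,0,0,0,0,-0.138],[0,0,0,0,0,0,-0.138],[0,0,0,0,0,0,-0.138],[0,0,0,0,0,0,-0.138],[0,0,0,0,0,0,-0.138],[0,0,0,0,0,0,-0.138],[0,0,0,0,0,0,-0.138],[0,0,0,0,0,0,-0.138],[0,0,0,0,0,0,-0.138]])

```text
time: 6.65
tool_pos: [0.6109, -0.1996, 0.1701]
ee_rot: [3.14, -0.003, 2.603]
wrist_force: [0.2, -0.4, -4.2]
width: 0.0219
```

Request:
arm_command(series=[[0,1.8,3,0,0,0,0],[0,1.8,3,0,0,0,0],[0,1.8,3,0,0,0,0],[0,1.8,3,0,0,0,0],[0,1.8,3,0,0,0,0],[0,1.8,3,0,0,0,0],[0,1.8,3,0,0,0,0],[0,1.8,3,0,0,0,0],[0,1.8,3,0,0,0,0],[0,1.8,3,0,0,0,0],[0,0,0,0,0,0,0],[0,0,0,0,0,0,0],[0,0,0,0,0,0,0]])

```text
time: 7.95
tool_pos: [0.6131, 0.1486, 0.1721]
ee_rot: [-3.141, 0.001, 2.596]
wrist_force: [0.1, -0.2, -3.3]
width: 0.022
```

```bash
python3 - <<'E'
from h import *
def nutgo(yaw,h,n=(.567,.1847)):  # rim h above seat
    go(n[0]-.0554*np.cos(yaw),n[1]-.0554*np.sin(yaw),.058+h+.0218,yaw)
nutgo(2.6,.06)
for n in("side",):
    s=eyes.snapshot(n);cv2.imwrite('pics/p3.png',cv2.resize(s[200:380,190:370],None,fx=3.3,fy=3.3))
t=eyes.snapshot("top");cv2.imwrite('pics/p3t.png',cv2.resize(t[170:290,160:300],None,fx=4,fy=4))
o=sensors.get_obs();R=Ro.from_euler("xyz",o["ee_rot"]);hd=o["tool_pos"]+R.apply([.0554,0,-.0297]);rim=o["tool_pos"]+R.apply([.0554,0,.0218])
print("head pred",pix("side",hd),pix("top",hd),"rim",pix("side",rim))
E
cat >> h.py <<'E'
def nutgo(yaw,h,n=(.567,.1847)):
    go(n[0]-.0554*np.cos(yaw),n[1]-.0554*np.sin(yaw),.058+h+.0218,yaw)
E
```

```text
t 7.95 pos [0.6131 0.1486 0.1721] rot [-3.1412e+00  9.0000e-04  2.5961e+00] F [ 0.1 -0.2 -3.3] w 0.022 q [ 0.15  0.28  1.22 -0.    1.65 -0.88]
shift cm [0.28 0.72 3.23] turn [-0.0004  0.0009 -0.0039]
head pred (np.float64(264.8462808527395), np.float64(282.1668760780127)) (np.float64(217.38713351392977), np.float64(222.1190595401789)) rim (np.float64(267.0552136274914), np.float64(296.4235736026528))
```

View pics/p3.png

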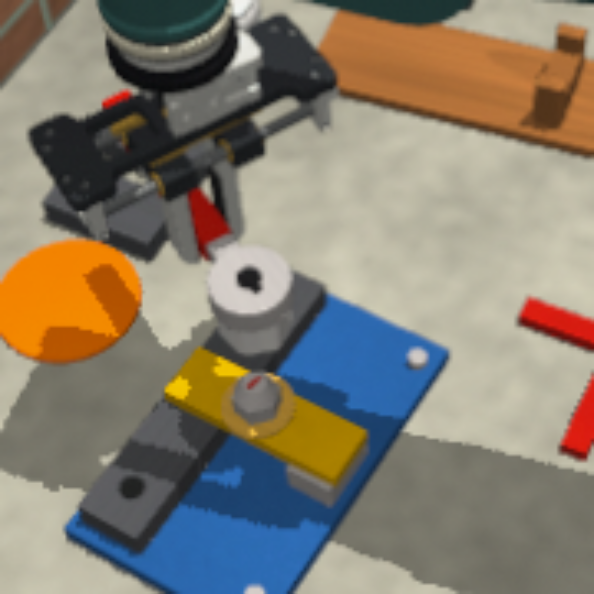

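The side view shows the wrench held level with its head at side (265.8,284.8), predicted (264.8,282.2). The washer is at (268.5,322.7). I'll check the same moment in the top view.

View pics/p3t.png

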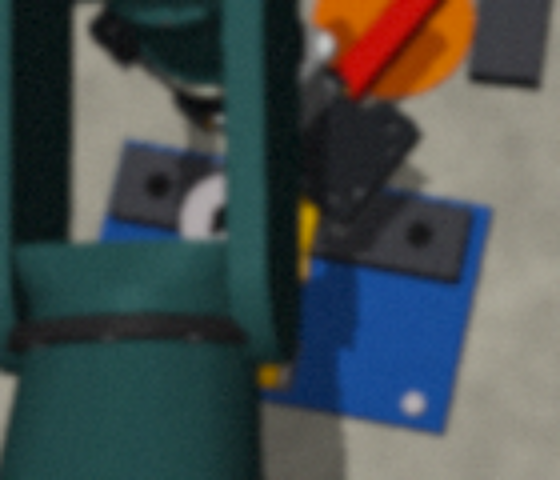

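```bash
python3 - <<'E'
from h import *
print(at("side",265.5,284.6,.2018),at("side",265.5,284.6,.198))
o=sensors.get_obs();R=Ro.from_euler("xyz",o["ee_rot"]);print(o["tool_pos"]+R.apply([.0554,0,-.0297]))
E
```

```text
[0.56235437 0.18127798 0.2018    ] [0.5640166  0.17899648 0.198     ]
[0.56618086 0.17696376 0.2027217 ]
```

Request:
arm_command(series=[[0,0.1,0.7,2,0,0,0],[0,0,0,2,0,0,0],[0,0,0,2,0,0,0],[0,0,0,0,0,0,0],[0,0,0,0,0,0,0]])

```text
time: 8.55
tool_pos: [0.6168, 0.1551, 0.114]
ee_rot: [3.14, 0.002, 2.595]
wrist_force: [0.2, -0.1, -4.3]
width: 0.0218
```

```bash
sed -i 's/\.0554/.0575/g' h.py; python3 - <<'E'
from h import *
nutgo(2.6,.016)
for n in("side",):
    s=eyes.snapshot(n);cv2.imwrite('pics/p4.png',cv2.resize(s[250:370,210:330],None,fx=5,fy=5,interpolation=cv2.INTER_CUBIC))
o=sensors.get_obs();R=Ro.from_euler("xyz",o["ee_rot"]);hd=o["tool_pos"]+R.apply([.0575,0,-.0297]);print(hd,pix("side",hd))
for d in ([.01,0,0],[0,.01,0],[0,0,.01]):print(pix("side",hd+np.array(d)))
E
```

```text
t 8.55 pos [0.6168 0.1551 0.114 ] rot [3.1399e+00 2.5000e-03 2.5955e+00] F [ 0.2 -0.1 -4.3] w 0.0218 q [ 0.16  0.31  1.29 -0.    1.54 -0.87]
shift cm [ 0.04 -0.03  1.81] turn [ 0.0017  0.0025 -0.0045]
[0.56818226 0.18524529 0.14470585] (np.float64(264.70160626439787), np.float64(300.7580923511606))
(np.float64(260.63495630593644), np.float64(299.1403022453431))
(np.float64(262.43579882576364), np.float64(304.2977342590785))
(np.float64(264.25844810576234), np.float64(298.10509171876726))
```

View pics/p4.png

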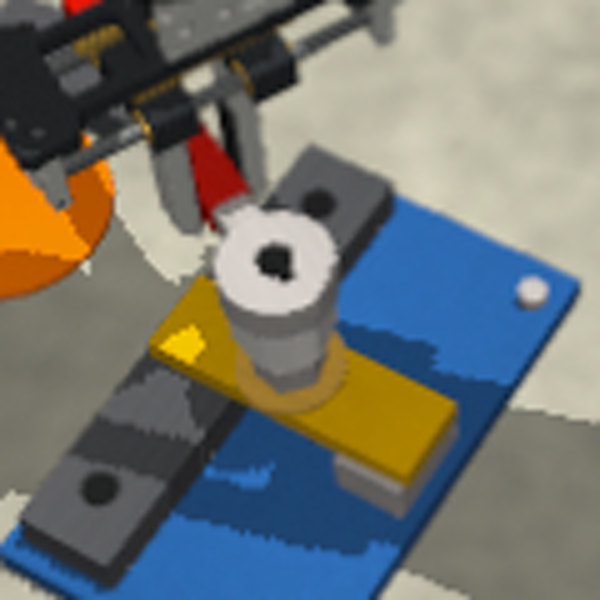

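The head sits over the washer at side (265,302), within about 2 mm of the prediction. I'll lower it onto the nut gently.

Request:
arm_command(series=[[0,0,0,0.5,0,0,0],[0,0,0,0.5,0,0,0],[0,0,0,0.5,0,0,0],[0,0,0,0.2,0,0,0],[0,0,0,0.1,0,0,0],[0,0,0,0,0,0,0],[0,0,0,0,0,0,0]])

```text
time: 9.3
tool_pos: [0.6175, 0.1556, 0.0971]
ee_rot: [3.139, 0.005, 2.597]
wrist_force: [0.5, -2.2, 0.3]
width: 0.0217
```

```bash
python3 -c "
from h import *
nutgo(2.6,.016)
print(sensors.get_obs()['wrist_torque'].round(3))"
```

```text
t 9.3 pos [0.6175 0.1556 0.0971] rot [3.1389 0.0051 2.5967] F [ 0.5 -2.2  0.3] w 0.0217 q [ 0.16  0.32  1.32 -0.    1.5  -0.87]
shift cm [ 0.08 -0.11  0.12] turn [ 0.0027  0.0051 -0.0033]
[-0.52  -0.156  0.065]
```

Request:
arm_command(series=[[0,0,-0.1,0.05,0,0,0],[0,0.03,-0.57,0.05,0,0,0.1],[0,0.03,-0.57,0,0,0,0.1],[0,0.03,-0.57,0,0,0,0.1],[0,0,0,0,0,0,0]])

```text
time: 9.8
tool_pos: [0.6065, 0.1415, 0.0959]
ee_rot: [3.136, 0.005, 2.296]
wrist_force: [3.4, -3.0, 0.7]
width: 0.0215
```

```bash
python3 -c "
from h import *
nutgo(2.3,.016)
print(sensors.get_obs()['wrist_torque'].round(3))"
```

```text
t 9.8 pos [0.6065 0.1415 0.0959] rot [3.136  0.0047 2.296 ] F [ 3.4 -3.   0.7] w 0.0215 q [ 0.14  0.29  1.36 -0.    1.49 -0.59]
shift cm [ 0.1  -0.07  0.01] turn [ 0.0056  0.0047 -0.004 ]
[-0.61  -0.681 -0.013]
```

Request:
arm_command(series=[[0,-0.12,0,0.05,0,0,0],[0,0.03,-0.58,0.03,0,0,0.1],[0,0.03,-0.58,0,0,0,0.1],[0,0.03,-0.58,0,0,0,0.1],[0,0,0,0,0,0,0]])

```text
time: 10.3
tool_pos: [0.5925, 0.1319, 0.0954]
ee_rot: [3.135, 0.002, 1.998]
wrist_force: [3.0, -1.8, 3.5]
width: 0.0219
```

```bash
python3 -c "
from h import *
nutgo(2.0,.016)
print(sensors.get_obs()['wrist_torque'].round(3))"
```

```text
t 10.3 pos [0.5925 0.1319 0.0954] rot [3.1351e+00 1.9000e-03 1.9980e+00] F [ 3.  -1.8  3.5] w 0.0219 q [ 0.13  0.25  1.4   0.    1.48 -0.3 ]
shift cm [ 0.11 -0.12 -0.04] turn [ 0.0065  0.0019 -0.002 ]
[-0.329 -0.456 -0.003]
```

Request:
arm_command(series=[[0,-0.08,0.05,0,0,0,0],[0,0.03,-0.58,0,0,0,0.1],[0,0.03,-0.58,0,0,0,0.1],[0,0.03,-0.58,0,0,0,0.1],[0,0.03,-0.58,0,0,0,0.1],[0,0,0,0,0,0,0]])

```text
time: 10.9
tool_pos: [0.5691, 0.1264, 0.0926]
ee_rot: [3.14, -0.0, 1.599]
wrist_force: [2.0, -2.4, -3.1]
width: 0.0218
```

```bash
python3 -c "
from h import *
nutgo(1.6,.016)
print(sensors.get_obs()['wrist_torque'].round(3))"
```

```text
t 10.9 pos [0.5691 0.1264 0.0926] rot [ 3.1399e+00 -3.0000e-04  1.5992e+00] F [ 2.  -2.4 -3.1] w 0.0218 q [0.12 0.21 1.46 0.   1.47 0.09]
shift cm [ 0.08 -0.04 -0.32] turn [ 0.0017 -0.0003 -0.0008]
[-0.219 -0.498 -0.073]
```

The z reading dropped below the resting height, so the hexes are engaging. I'll push down.

Request:
arm_command(series=[[0,-0.05,0,0.4,0,0,0],[0,0,0,0.4,0,0,0],[0,0,0,0.3,0,0,0],[0,0,0,0.2,0,0,0],[0,0,0,0,0,0,0]])

```text
time: 11.4
tool_pos: [0.5693, 0.1258, 0.0801]
ee_rot: [3.14, -0.001, 1.597]
wrist_force: [0.3, 0.4, -3.6]
width: 0.0218
```

```bash
python3 -c "
from h import *
nutgo(1.6,.0)
print(sensors.get_obs()['wrist_torque'].round(3))"
```

```text
t 11.4 pos [0.5693 0.1258 0.0801] rot [ 3.1398e+00 -5.0000e-04  1.5974e+00] F [ 0.3  0.4 -3.6] w 0.0218 q [0.12 0.21 1.48 0.   1.45 0.09]
shift cm [ 0.14 -0.06  0.03] turn [ 0.0018 -0.0005 -0.0026]
[-0.029 -0.189 -0.024]
```

Request:
arm_command(series=[[0,0,0,0.08,0,0,0],[0,0.03,-0.59,0,0,0,0.1],[0,0.03,-0.59,0,0,0,0.1],[0,0.03,-0.59,0,0,0,0.1],[0,0.03,-0.59,0,0,0,0.1],[0,0.03,-0.59,0,0,0,0.1],[0,0,0,0,0,0,0]])

```text
time: 12.1
tool_pos: [0.5421, 0.1323, 0.0801]
ee_rot: [3.136, -0.003, 1.098]
wrist_force: [2.8, 0.9, -7.8]
width: 0.0219
```

```bash
cat >> h.py <<'E'
def tq():
    o=sensors.get_obs();R=Ro.from_euler("xyz",o["ee_rot"]);F=o["wrist_force"];T=o["wrist_torque"]
    r=o["tool_pos"]-np.array([.5677,.1847,o["tool_pos"][2]])
    print("F tool",R.inv().apply(F).round(1),"T",T.round(3),"Mz about nut (T at TCP)",round(T[2]+np.cross(r,F)[2],3),"L",np.hypot(*r[:2]).round(4))
E
python3 -c "
from h import *
nutgo(1.1,.0);tq()"
```

```text
t 12.1 pos [0.5421 0.1323 0.0801] rot [ 3.1362 -0.0032  1.0979] F [ 2.8  0.9 -7.8] w 0.0219 q [ 0.14  0.16  1.54 -0.    1.43  0.61]
shift cm [ 0.05 -0.16  0.03] turn [ 0.0054 -0.0031 -0.0021]
F tool [2.1 2.1 7.9] T [-0.017 -0.746  0.18 ] Mz about nut (T at TCP) 0.306 L 0.0583
```

Request:
arm_command(series=[[0,0.03,-0.59,0,0,0,0.1],[0,0.03,-0.59,0,0,0,0.1],[0,0.03,-0.59,0,0,0,0.1],[0,0.03,-0.59,0,0,0,0.1],[0,0.03,-0.59,0,0,0,0.1],[0,0,0,0,0,0,0]])

```text
time: 12.7
tool_pos: [0.5205, 0.1513, 0.08]
ee_rot: [3.138, -0.005, 0.6]
wrist_force: [5.6, -0.1, -7.9]
width: 0.0216
```

```bash
python3 -c "
from h import *
nutgo(.6,.0);tq()"
```

```text
t 12.7 pos [0.5205 0.1513 0.08  ] rot [ 3.1376 -0.0048  0.5997] F [ 5.6 -0.1 -7.9] w 0.0216 q [ 0.18  0.12  1.58 -0.    1.43  1.15]
shift cm [-0.03 -0.13  0.02] turn [ 0.004  -0.0048 -0.0004]
F tool [4.6 3.3 8. ] T [-0.136 -0.866  0.195] Mz about nut (T at TCP) 0.389 L 0.0578
```

Request:
arm_command(series=[[0,0.08,0,0,0,0,0],[0,0.03,-0.58,0,0,0,0.1],[0,0.03,-0.58,0,0,0,0.1],[0,0.01,-0.3,0,0,0,0.05],[0,0,0,0,0,0,0]])

```text
time: 13.2
tool_pos: [0.514, 0.1643, 0.08]
ee_rot: [3.139, -0.004, 0.349]
wrist_force: [3.9, -0.9, -7.1]
width: 0.0219
```

```bash
python3 -c "
from h import *
nutgo(.35,.0);tq()"
```

```text
t 13.2 pos [0.514  0.1643 0.08  ] rot [ 3.1391 -0.0036  0.3494] F [ 3.9 -0.9 -7.1] w 0.0219 q [ 0.21  0.12  1.59 -0.    1.43  1.43]
shift cm [-0.07 -0.1   0.02] turn [ 0.0025 -0.0036 -0.0006]
F tool [3.4 2.2 7.1] T [-0.352 -0.54   0.171] Mz about nut (T at TCP) 0.3 L 0.0574
```

Request:
arm_command(series=[[0,0.08,0,0,0,0,0],[0,0.03,-0.58,0,0,0,0.1],[0,0.03,-0.58,0,0,0,0.1],[0,0.01,-0.3,0,0,0,0.05],[0,0,0,0,0,0,0]])

```text
time: 13.7
tool_pos: [0.5108, 0.1786, 0.08]
ee_rot: [3.14, -0.002, 0.098]
wrist_force: [0.8, -3.3, -3.6]
width: 0.0219
```

```bash
python3 -c "
from h import *
nutgo(.1,.0);tq()"
```

```text
t 13.7 pos [0.5108 0.1786 0.08  ] rot [ 3.1398e+00 -2.3000e-03  9.8500e-02] F [ 0.8 -3.3 -3.6] w 0.0219 q [ 0.23  0.12  1.58 -0.    1.43  1.71]
shift cm [-0.1  -0.04  0.02] turn [ 0.0018 -0.0023 -0.0015]
F tool [0.5 3.4 3.6] T [-0.727 -0.133  0.166] Mz about nut (T at TCP) 0.359 L 0.0572
```

Request:
arm_command(series=[[0,0,0,0,0,0,0],[0,0.03,-0.58,0,0,0,0.1],[0,0.03,-0.58,0,0,0,0.1],[0,0.01,-0.3,0,0,0,0.05],[0,0,0,0,0,0,0]])

```text
time: 14.2
tool_pos: [0.5113, 0.1933, 0.08]
ee_rot: [3.141, -0.003, -0.152]
wrist_force: [-0.0, -4.4, -2.9]
width: 0.0218
```

```bash
python3 -c "
from h import *
nutgo(-.15,.0);tq()"
```

```text
t 14.2 pos [0.5113 0.1933 0.08  ] rot [ 3.1407e+00 -2.6000e-03 -1.5190e-01] F [-0.  -4.4 -2.9] w 0.0218 q [ 0.26  0.14  1.57 -0.    1.43  1.98]
shift cm [-0.11  0.02  0.02] turn [ 0.0009 -0.0026 -0.0019]
F tool [0.6 4.3 2.9] T [-0.901  0.026  0.087] Mz about nut (T at TCP) 0.333 L 0.0571
```

Request:
arm_command(series=[[0,0.03,-0.58,0,0,0,0.1],[0,0.03,-0.58,0,0,0,0.1],[0,0.01,-0.3,0,0,0,0.05],[0,0,0,0,0,0,0]])

```text
time: 14.6
tool_pos: [0.5151, 0.207, 0.0799]
ee_rot: [3.141, -0.002, -0.401]
wrist_force: [-0.9, -5.9, -3.2]
width: 0.0218
```

```bash
python3 -c "
from h import *
nutgo(-.4,.0);tq()"
```

```text
t 14.6 pos [0.5151 0.207  0.0799] rot [ 3.1407e+00 -2.4000e-03 -4.0120e-01] F [-0.9 -5.9 -3.2] w 0.0218 q [ 0.28  0.16  1.55 -0.    1.44  2.25]
shift cm [-0.1   0.04  0.01] turn [ 0.0009 -0.0024 -0.0012]
F tool [1.5 5.8 3.2] T [-1.055  0.14   0.276] Mz about nut (T at TCP) 0.605 L 0.0571
```

Torque is rising, which suggests the stop. I'll take a small step.

Request:
arm_command(series=[[0,0.01,-0.3,0,0,0,0.05],[0,0.01,-0.3,0,0,0,0.05],[0,0,0,0,0,0,0]])

```text
time: 14.9
tool_pos: [0.5176, 0.212, 0.0799]
ee_rot: [3.14, -0.002, -0.501]
wrist_force: [-1.6, -6.1, -3.3]
width: 0.0217
```

```bash
python3 -c "
from h import *
nutgo(-.5,.0);tq()"
```

```text
t 14.9 pos [0.5176 0.212  0.0799] rot [ 3.140e+00 -2.300e-03 -5.007e-01] F [-1.6 -6.1 -3.3] w 0.0217 q [ 0.29  0.17  1.54 -0.    1.44  2.36]
shift cm [-0.1   0.02  0.01] turn [ 0.0016 -0.0023 -0.0007]
F tool [1.5 6.1 3.3] T [-1.151  0.288  0.397] Mz about nut (T at TCP) 0.746 L 0.0571
```

Request:
arm_command(series=[[0,0.03,0.58,0,0,0,-0.1],[0,0.03,0.58,0,0,0,-0.1],[0,0.03,0.58,0,0,0,-0.1],[0,0.03,0.58,0,0,0,-0.1],[0,0.03,0.58,0,0,0,-0.1],[0,0.03,0.58,0,0,0,-0.1],[0,0.03,0.58,0,0,0,-0.1],[0,0.03,0.58,0,0,0,-0.1],[0,0.03,0.58,0,0,0,-0.1],[0,0.03,0.58,0,0,0,-0.1],[0,0,0,0,0,0,0]])

```text
time: 16.0
tool_pos: [0.5175, 0.157, 0.0799]
ee_rot: [3.141, -0.001, 0.497]
wrist_force: [-1.6, -3.9, -3.0]
width: 0.0216
```

```bash
python3 -c "
from h import *
nutgo(.5,.0);tq()"
```

```text
t 16.0 pos [0.5175 0.157  0.0799] rot [ 3.1415e+00 -1.5000e-03  4.9730e-01] F [-1.6 -3.9 -3. ] w 0.0216 q [0.19 0.12 1.58 0.   1.43 1.26]
shift cm [-0.08 -0.06  0.01] turn [ 0.0001 -0.0015 -0.0027]
F tool [-3.3  2.6  3. ] T [-0.797  0.382 -0.21 ] Mz about nut (T at TCP) -0.061 L 0.0573
```

Request:
arm_command(series=[[0,0.03,-0.58,0,0,0,0.1],[0,0.03,-0.58,0,0,0,0.1],[0,0.03,-0.58,0,0,0,0.1],[0,0.03,-0.58,0,0,0,0.1],[0,0.03,-0.58,0,0,0,0.1],[0,0.03,-0.58,0,0,0,0.1],[0,0,0,0,0,0,0]])

```text
time: 16.7
tool_pos: [0.5109, 0.1904, 0.0799]
ee_rot: [3.139, -0.002, -0.104]
wrist_force: [-1.6, -6.6, -2.7]
width: 0.0215
```

```bash
python3 -c "
from h import *
nutgo(-.1,.0);tq()"
```

```text
t 16.7 pos [0.5109 0.1904 0.0799] rot [ 3.1391e+00 -2.4000e-03 -1.0370e-01] F [-1.6 -6.6 -2.7] w 0.0215 q [ 0.25  0.13  1.57 -0.    1.43  1.93]
shift cm [-0.11  0.01  0.01] turn [ 0.0025 -0.0024 -0.0037]
F tool [-0.9  6.8  2.7] T [-1.283  0.245  0.191] Mz about nut (T at TCP) 0.576 L 0.0571
```

Request:
arm_command(series=[[0,0.01,-0.29,0,0,0,0.05],[0,0.01,-0.29,0,0,0,0.05],[0,0,0,0,0,0,0]])

```text
time: 17.0
tool_pos: [0.5118, 0.1957, 0.0799]
ee_rot: [3.139, -0.002, -0.202]
wrist_force: [-1.9, -7.1, -2.3]
width: 0.0219
```

```bash
python3 -c "
from h import *
nutgo(-.2,.0);tq()"
```

```text
t 17.0 pos [0.5118 0.1957 0.0799] rot [ 3.1389e+00 -2.3000e-03 -2.0240e-01] F [-1.9 -7.1 -2.3] w 0.0219 q [ 0.26  0.14  1.56 -0.    1.44  2.04]
shift cm [-0.12 -0.02  0.01] turn [ 0.0027 -0.0023 -0.0024]
F tool [-0.5  7.3  2.3] T [-1.398  0.3    0.384] Mz about nut (T at TCP) 0.803 L 0.057
```

Request:
arm_command(series=[[0,0.01,-0.29,0,0,0,0.05],[0,0.01,-0.29,0,0,0,0.05],[0,0.01,-0.29,0,0,0,0.05],[0,0,0,0,0,0,0],[0,0,0,0,0,0,0]])

```text
time: 17.5
tool_pos: [0.5138, 0.2036, 0.0798]
ee_rot: [3.138, -0.002, -0.351]
wrist_force: [-2.6, -7.4, -1.7]
width: 0.0218
```

```bash
python3 -c "
from h import *
nutgo(-.35,.0);tq()"
```

```text
t 17.5 pos [0.5138 0.2036 0.0798] rot [ 3.138e+00 -2.200e-03 -3.508e-01] F [-2.6 -7.4 -1.7] w 0.0218 q [ 0.28  0.15  1.55 -0.    1.44  2.2 ]
shift cm [-0.11 -0.05  0.  ] turn [ 0.0036 -0.0022 -0.0008]
F tool [0.1 7.8 1.7] T [-1.609  0.494  0.762] Mz about nut (T at TCP) 1.208 L 0.0571
```

It is firm at 1.2 N m. I'll swing back to unload and check.

Request:
arm_command(series=[[0,0.03,0.58,0,0,0,-0.1],[0,0.03,0.58,0,0,0,-0.1],[0,0.03,0.58,0,0,0,-0.1],[0,0.03,0.58,0,0,0,-0.1],[0,0.03,0.58,0,0,0,-0.1],[0,0,0,0,0,0,0]])

```text
time: 18.1
tool_pos: [0.5112, 0.1765, 0.08]
ee_rot: [-3.141, -0.002, 0.146]
wrist_force: [-2.5, -3.8, -2.9]
width: 0.0217
```

```bash
python3 -c "
from h import *
nutgo(.15,.0);tq()"
```

```text
t 18.1 pos [0.5112 0.1765 0.08  ] rot [-3.1411e+00 -1.8000e-03  1.4620e-01] F [-2.5 -3.8 -2.9] w 0.0217 q [0.23 0.12 1.58 0.   1.43 1.65]
shift cm [-0.11  0.02  0.02] turn [-0.0005 -0.0018 -0.0038]
F tool [-3.   3.4  2.9] T [-0.804  0.578 -0.317] Mz about nut (T at TCP) -0.126 L 0.0571
```

Request:
arm_command(series=[[0,-0.06,0.08,0,0,0,0],[0,0,0,-0.4,0,0,0],[0,0,0,-0.8,0,0,0],[0,0,0,-1,0,0,0],[0,0,0,-1.5,0,0,0],[0,0,0,-2.5,0,0,0],[0,0,0,-3,0,0,0],[0,0,0,0,0,0,0],[0,0,0,0,0,0,0]])

```text
time: 19.0
tool_pos: [0.512, 0.1766, 0.1739]
ee_rot: [-3.141, -0.008, 0.147]
wrist_force: [0.0, 0.0, -5.7]
width: 0.0218
```

```bash
python3 - <<'E'
from h import *
go(.6127,-.2006,.17,.1125);tq()
s=eyes.snapshot("side");cv2.imwrite('pics/p5.png',cv2.resize(s[200:380,190:410],None,fx=3.5,fy=3.3))
o=sensors.get_obs();R=Ro.from_euler("xyz",o["ee_rot"])
for v in([.0575,0,-.0297],[-.131,0,-.0297]):print(pix("side",o["tool_pos"]+R.apply(v)))
E
```

```text
t 19.0 pos [0.512  0.1766 0.1739] rot [-3.1409 -0.0076  0.1473] F [ 0.   0.  -5.7] w 0.0218 q [0.23 0.07 1.45 0.   1.61 1.65]
shift cm [ 4.42 38.78  0.4 ] turn [-0.0008 -0.0076  0.0348]
F tool [-0.  -0.   5.7] T [-0.041  0.02   0.005] Mz about nut (T at TCP) 0.004 L 0.0562
(np.float64(262.395943723115), np.float64(284.8955340866643))
(np.float64(351.55395016165625), np.float64(306.45231616477236))
```

View pics/p5.png

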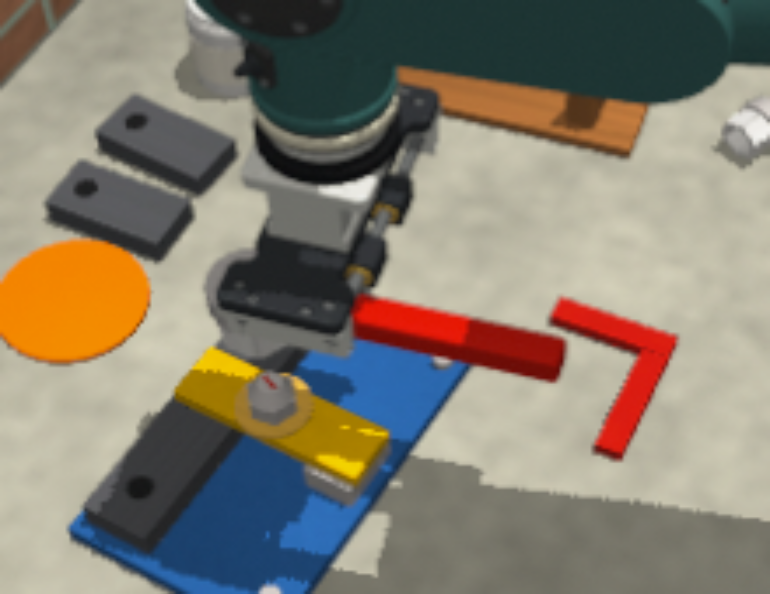

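The wrench is off the nut and sits straight in the grip, with the handle end at side (351,304), predicted (351.6,306.5). I'll carry it back.

Request:
arm_command(series=[[0,0,0,0,0,-0.007,0.035],[0,0.52,3.5,0,0,0,0],[0,0.52,3.5,0,0,0,0],[0,0.52,3.5,0,0,0,0],[0,0.52,3.5,0,0,0,0],[0,0.52,3.5,0,0,0,0],[0,0.52,3.5,0,0,0,0],[0,0.52,3.5,0,0,0,0],[0,0.52,3.5,0,0,0,0],[0,0.52,3.5,0,0,0,0],[0,0.52,3.5,0,0,0,0],[0,0.52,3.5,0,0,0,0],[0,0,0,0,0,0,0],[0,0,0,0,0,0,0],[0,0,0,0,0,0,0]])

```text
time: 20.55
tool_pos: [0.6105, -0.199, 0.1704]
ee_rot: [-3.14, 0.005, 0.113]
wrist_force: [0.7, 0.4, -3.5]
width: 0.0221
```

```bash
python3 - <<'E'
from h import *
go(.6127,-.2006,.0345,.1125)
E
```

```text
t 20.55 pos [ 0.6105 -0.199   0.1704] rot [-3.1396  0.0054  0.1126] F [ 0.7  0.4 -3.5] w 0.0221 q [-0.4   0.31  1.18 -0.    1.66  1.06]
shift cm [ 0.27  0.21 13.59] turn [-0.002   0.0054  0.0001]
```

Request:
arm_command(series=[[0,0.15,0.15,3,0,0.004,0],[0,0,0,3,0,0,0],[0,0,0,3,0,0,0],[0,0,0,2,0,0,0],[0,0,0,0.8,0,0,0],[0,0,0,0.6,0,0,0],[0,0,0,0.4,0,0,0],[0,0,0,0.3,0,0,0],[0,0,0,0,0,0,0],[0,0,0,0,0,0,0]])

```text
time: 21.55
tool_pos: [0.6133, -0.2018, 0.0419]
ee_rot: [3.141, -0.002, 0.112]
wrist_force: [-0.7, -0.3, -3.7]
width: 0.0218
```

```bash
python3 - <<'E'
from h import *
go(.6127,-.2006,.0345,.1125);tq()
s=eyes.snapshot("side");cv2.imwrite('pics/p6.png',cv2.resize(s[170:260,270:390],None,fx=5,fy=5,interpolation=cv2.INTER_CUBIC))
E
```

```text
t 21.55 pos [ 0.6133 -0.2018  0.0419] rot [ 3.1407e+00 -2.3000e-03  1.1180e-01] F [-0.7 -0.3 -3.7] w 0.0218 q [-0.41  0.38  1.35  0.    1.41  1.05]
shift cm [-0.05 -0.13  0.74] turn [ 0.0009 -0.0023 -0.0008]
F tool [-0.7  0.2  3.7] T [-0.011  0.003 -0.028] Mz about nut (T at TCP) -0.297 L 0.3892
```

View pics/p6.png

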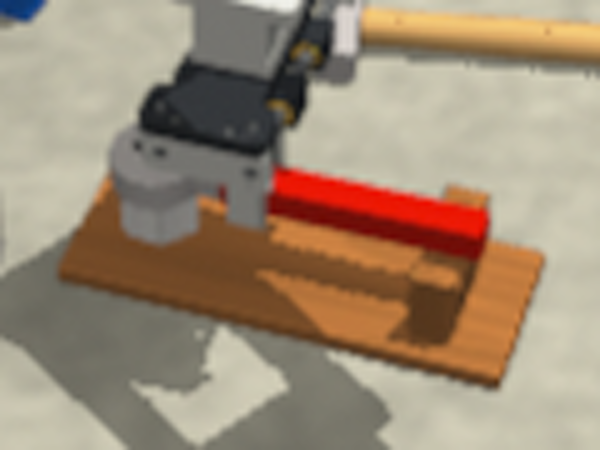

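The handle end (side ~(367,213)) lies between the posts, just above the notch. I'll lower the last 7 mm, release and retreat.

Request:
arm_command(series=[[0,-0.05,-0.1,0.4,0,0,0],[0,0,0,0.2,0,0,0],[0,0,0,0.15,0,0,0],[0,0,0,0,0,0,0],[0,0,0,0,0,0,0]])

```text
time: 22.1
tool_pos: [0.612, -0.201, 0.0344]
ee_rot: [3.141, -0.001, 0.112]
wrist_force: [-5.8, -0.3, 2.8]
width: 0.0218
```

```bash
python3 - <<'E'
from h import *
go(.6127,-.2006,.0338,.1125);tq()
E
```

```text
t 22.1 pos [ 0.612  -0.201   0.0344] rot [ 3.1407e+00 -7.0000e-04  1.1160e-01] F [-5.8 -0.3  2.8] w 0.0218 q [-0.41  0.38  1.36 -0.    1.4   1.05]
shift cm [ 0.08 -0.03  0.06] turn [ 0.0008 -0.0007 -0.0009]
F tool [-5.8 -0.3 -2.8] T [0.024 0.576 0.009] Mz about nut (T at TCP) -2.255 L 0.3883
```

It has touched down. Releasing.

Request:
arm_command(series=[[0.2,0,0,0,0,0,0],[0.5,0,0,0,0,0,0],[1,0,0,0,0,0,0],[1,0,0,0,0,0,0],[1,0,0,0,0,0,0],[1,0,0,0,0,0,0],[1,0,0,0,0,0,0],[1,0,0,0,0,0,0],[1,0,0,-1,0,0,0],[1,0,0,-3,0,0,0],[1,0,0,-4,0,0,0],[1,0,0,-4,0,0,0],[1,0,0,-4,0,0,0],[1,-4,0,0,0,0,0],[1,-4,0,0,0,0,0],[1,-4,0,0,0,0,0],[1,-4,0,0,0,0,0],[1,0,0,0,0,0,0],[1,0,0,0,0,0,0]])

```text
time: 24.0
tool_pos: [0.4532, -0.2187, 0.1946]
ee_rot: [3.14, -0.003, 0.111]
wrist_force: [0.2, 0.4, 1.2]
width: 0.0943
```

```bash
python3 - <<'E'
from h import *
go(.6127,-.2006,.0338,.1125)
s=eyes.snapshot("side");t=eyes.snapshot("top")
a=cv2.resize(s[170:260,280:400],None,fx=4,fy=4,interpolation=cv2.INTER_CUBIC);b=cv2.resize(t[190:310,330:420],None,fx=3,fy=3,interpolation=cv2.INTER_CUBIC)
o=np.zeros((360,760,3),np.uint8);o[:,:480]=a;o[:,485:755]=b;cv2.imwrite('pics/p7.png',o)
E
```

```text
t 24.0 pos [ 0.4532 -0.2187  0.1946] rot [ 3.14   -0.0034  0.1107] F [0.2 0.4 1.2] w 0.0943 q [-0.56 -0.02  1.5   0.    1.66  0.9 ]
shift cm [16.   -0.07 16.13] turn [ 0.0016 -0.0034 -0.0018]
```

View pics/p7.png

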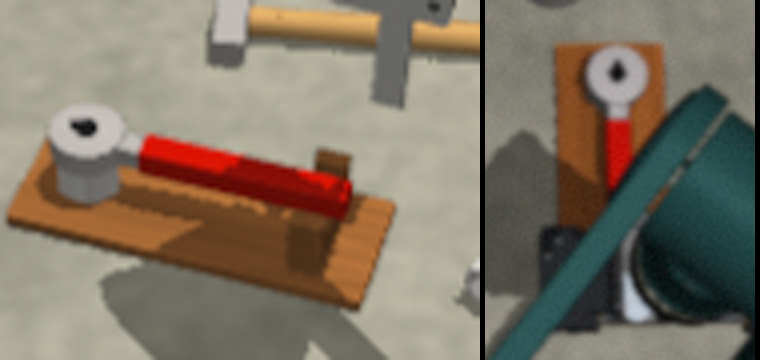

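The wrench is back in the stand. Its head is at side (302,202.5), was (302,202), with the handle in the notch and the gripper clear. Handing in.

```bash
python3 -c "
from bench import job
print(job.close_job())"
```

```text
the job is handed in; nothing more can be done
None
```

The nut is tight and the wrench is back in its stand; I handed the job in at about 24 s of the 72 s allowed. The hand-in reports no verdict, so what follows is from my own readings.

- **Seating:** The socket dropped over the nut after about 1 rad of light clockwise swing. It then went fully down, with the rim within about 0.5 mm of the seat by arm position.
- **Tightening:** I ran the nut about 2 rad clockwise at roughly 0.35 N m until it stopped. After one ratchet-back stroke I pulled to about 1.2 N m, above the 0.8 needed and below the 2.2 limit. I then swung it back until unloaded and lifted it off.
- **Doubtful reading:** On the first stroke the torque rose more slowly near the stop than the stud's stiffness predicts: 0.6 to 0.75 N m over 0.1 rad. The second stroke rose steadily to 1.2 N m, at about 2.7 N m/rad against a predicted 4. I put the difference down to give in the grip. The nut angle itself was inferred from torque, not seen.
- **Final check:** The last pictures show the wrench level in its stand. Its head is within about a pixel (2 mm) of where it started, the handle is in the notch, and the gripper is clear. I saw no sign that anything else on the bench had moved, but I did not measure the other things.

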